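# Touch-test the large round finish sample and mark it on the rack

## Robot

A 7-joint arm with a two-finger parallel gripper is mounted at the origin on the work surface. World frame = base frame: x ahead of the robot, y to its left, z up, the work surface at z = 0. Lengths are in m, angles in rad, forces in N, time in s.
With the tool pointing down it reaches from about 0.425 to 0.925 m from the base axis. Payload 6.8 kg.
Tool frame: the origin (TCP) lies between the finger pads; the fingertips stand 22 mm ahead of it and the grasp point (between the pads) lies 3 mm ahead of it (bot.tip_reach is the distance from the TCP to the fingertips, in m); z points along the fingers, x is the direction in which the jaws open and shut, and the axes are right-handed (so a half turn about z gives the same grasp; the last joint's range is limited). The gripper opens to 85 mm and grips with 20 to 120 N. Pads are 22 mm wide; open, the fingers measure 114 mm over their backs; the gripper's body (76 mm by 85 mm) begins 54 mm behind the grasp point. The pads swing forward as they close: fully open they stand 13 mm farther back than shut.
Start: joints at [-1.296, 0.477, 0.022, 1.555, -0.011, 1.109, -0.083], TCP at [0.252, 0.626, 0.253] pointing down, gripper open.
Joint ranges: [-2.96, 2.96], [-0.34, 2.1], [-1.41, 1.46], [0.24, 2.44], [-1.37, 4.51], [0.17, 1.92], [-2.96, 2.96]. Speed limits (rad/s): [2.39, 2.39, 3.14, 3.14, 3.14, 3.14, 3.14].

## Interface

Orientations are given as a unit quaternion [w, x, y, z].
In Python, from station import bot gives the robot as it stands.
- The arm moves only by the tool step_arm, never from a script. Its argument "targets" is a list of rows, each a list of 5 numbers: the shift along the tool's x, y, z in mm, then the turn about the tool's z in degrees, then the closure, from 0 (fully open) to 1 (shut). In form: [[dx, dy, dz, spin, jaw], ...]. A call has 1 to 20 rows; each row is the pose to reach, as a shift and turn from the pose commanded when the call began, along the tool's axes at that moment; what a row does not reach only later rows make up. A row lasts 1/12 s, in which the tool goes at most 41.7 mm and 7.16 degrees, less where a joint would pass 70% of its speed; a pose out of reach is approached as far as the arm can. A call with a gripper value outside its range is refused whole. The fingers move at their own pace and stop on an object; "newtons" is the grip in N (left out, the last holds). Time passes only in rows, so rows that repeat a pose let the fingers close. It gives the time, the measured TCP pose, the force and the opening at its end, in the units of the state.
- bot.get_obs(): the state, without advancing time (a new reading comes with each control period).
- bot.read_camera(name): name is "scene" or "side" or "wrist"; returns a dict with "frame" (420x560x3 uint8, red, green, blue), "z_map" (420x560 float32, m along the optical axis (not along the pixel's ray), 0 where there is no reading), "fov_y" (degrees; the focal length in pixels is half the picture's height over the tangent of half this angle, whatever the lens; pixels are square), "cx", "cy" (the principal point, pixels), "R" (3x3) and "t" (3): a world point X has camera coordinates R X + t. Camera axes: x right, y down, z forward; pixel columns grow to the right and rows downward; lengths in m; the calibration is good to about 2 mm. A picture is of the moment at which its call begins.
- bot.hand_in(): hands the job in, once; it reports no verdict.
The state is a dict: "t": time; "q": joint angles; "joint_vel": joint speeds; "joint_torque": joint torques, N m; "eef_pos": TCP position; "tool_rot": TCP orientation; "contact_force": force on the tool from outside, world axes, zero at the start; "torque": the same for the moment, N m; "gripper_width": opening from 0.0 (shut) to 1.0 (fully open).
Only numpy, scipy, OpenCV 4.12 (cv2) and the standard library are available. Lean on these libraries where they do the work, as an engineer would, in place of code of your own. Each camera call takes 0.05 s, during which the arm holds its last target.

## Task

Check whether the finish on the large round wooden sample is dry: with the fingertips, lightly touch its top so that it just sinks a little on its soft cushion, stay for half a second and withdraw. Then record the test: push the rack's sliding pointer along its track with a finger, without pinching it, until it points at the middle of that same sample, and withdraw. Do not lift or shift any sample, and leave the other samples and everything else around alone.

Things in the scene. Friction and masses are not known exactly. Their poses are not given: they have to be found in the camera images.
- rack: White rack board, 180 (x) x 480 (y) x 18 mm, fixed on the table. Origin: centre of its underside; x points away from the robot side, y along the row of samples, z up. Samples lie on soft round cushions at rack x = -35 mm, y = -120, -40, +40, +120 mm; a thin dark index line leads from each towards the pointer's track, which runs along y at rack x = +60 mm, its top 23.5 mm above the table.
- large_round: Large round sample: disc 62 mm in diameter, 12 mm thick, plain stained wood, about 30 g, loose, lying flat on a cushion. Origin: centre of its underside, 30 mm above the table; its top is at 42 mm. Which of the four places it lies on varies.
- small_round: Small round sample: disc 42 mm in diameter (leave alone), 12 mm thick, plain stained wood, about 30 g, loose, lying flat on a cushion. Origin: centre of its underside, 30 mm above the table; its top is at 42 mm. Which of the four places it lies on varies.
- square: Square sample, 56 x 56 mm (leave alone), 12 mm thick, plain stained wood, about 30 g, loose, lying flat on a cushion. Origin: centre of its underside, 30 mm above the table; its top is at 42 mm. Which of the four places it lies on varies.
- oblong: Oblong sample, 70 mm (along the rack's x) x 36 mm (leave alone), 12 mm thick, plain stained wood, about 30 g, loose, lying flat on a cushion. Origin: centre of its underside, 30 mm above the table; its top is at 42 mm. Which of the four places it lies on varies.
- nest0 (a point): Middle of the top of cushion 0 (rack y = -120 mm), 30 mm above the table, where a sample rests. Fixed to the rack; it does not sink with the cushion.
- nest1 (a point): Middle of the top of cushion 1 (rack y = -40 mm), 30 mm above the table, where a sample rests. Fixed to the rack; it does not sink with the cushion.
- nest2 (a point): Middle of the top of cushion 2 (rack y = +40 mm), 30 mm above the table, where a sample rests. Fixed to the rack; it does not sink with the cushion.
- nest3 (a point): Middle of the top of cushion 3 (rack y = +120 mm), 30 mm above the table, where a sample rests. Fixed to the rack; it does not sink with the cushion.
- cushion0 (a joint): How far cushion 0 has sunk, m: 0 at rest to 0.008 fully down. Springy: starts to give at about 1.5 N and is fully down at about 5 N, after which force rises fast; springs back when let go.
- cushion1 (a joint): How far cushion 1 has sunk, m: 0 at rest to 0.008 fully down. Springy: starts to give at about 1.5 N and is fully down at about 5 N, after which force rises fast; springs back when let go.
- cushion2 (a joint): How far cushion 2 has sunk, m: 0 at rest to 0.008 fully down. Springy: starts to give at about 1.5 N and is fully down at about 5 N, after which force rises fast; springs back when let go.
- cushion3 (a joint): How far cushion 3 has sunk, m: 0 at rest to 0.008 fully down. Springy: starts to give at about 1.5 N and is fully down at about 5 N, after which force rises fast; springs back when let go.
- pointer (a joint): How far the pointer has been slid along its track towards the rack's +y, m: 0 to 0.38; the pointer's middle is at rack y = joint value - 0.19. It slides with about 1.5 N of friction and stays where it is left; starts near 0, on the -y side of all the samples.
- pointer_mid (a point): Middle of the sliding pointer, an aluminium block 30 x 30 mm with a smaller 24 mm cap, 26.5 to 60.5 mm above the table; this point is 39.5 mm up. A thin dark tongue, 26 mm long, points at the samples. It is captive on the track and cannot be lifted. The track is clear on both sides of it, up to end stops 32 mm high, 212 mm either side of the rack's middle.
- vial: Bystander: small amber jar, 28 mm across, 50 mm tall, standing on the rack at its +y end. Origin: centre of its underside.
- stain_can: Bystander: can 74 mm across, 100 mm tall, to the robot's left of the rack. Origin: centre of its underside.
- brush_cup: Bystander: white ceramic cup, 76 mm across, 90 mm tall, to the robot's right of the rack. Origin: centre of its underside.
- brush: Bystander: brush lying beyond the rack. Origin: its underside.
- sanding_block: Bystander: cork sanding block 100 x 60 x 35 mm, to the robot's right of the rack. Origin: centre of its underside.
- rocker: Bystander: wood-graining rocker, 50 x 90 mm, 42 mm tall, to the robot's left of the rack. Origin: centre of its underside.
Mind the look-alikes: they are no part of the job. Leave any blue or red look-alike of the large_round alone.

How it is judged:
On the way, in this order (a step that is already met when the one before it is completed fails the run):
1. the fingertips touch the large round sample from above so that its cushion gives by more than 1 mm, for 0.3 s (contact force between the fingers and large_round above 0.3 N and ((horizontal distance between large_round and nest0 below 0.025 m and value of joint cushion0 above 0.001 m) or (horizontal distance between large_round and nest1 below 0.025 m and value of joint cushion1 above 0.001 m) or (horizontal distance between large_round and nest2 below 0.025 m and value of joint cushion2 above 0.001 m) or (horizontal distance between large_round and nest3 below 0.025 m and value of joint cushion3 above 0.001 m))), for 0.3 s.
2. the fingertips have left the sample and its cushion is up again (contact force between the fingers and large_round below 0.05 N and not ((horizontal distance between large_round and nest0 below 0.025 m and value of joint cushion0 above 0.001 m) or (horizontal distance between large_round and nest1 below 0.025 m and value of joint cushion1 above 0.001 m) or (horizontal distance between large_round and nest2 below 0.025 m and value of joint cushion2 above 0.001 m) or (horizontal distance between large_round and nest3 below 0.025 m and value of joint cushion3 above 0.001 m))), for 0.1 s.
3. the pointer stands within 12 mm of the middle of the large round sample, along the track, and is still (((horizontal distance between large_round and nest0 below 0.025 m and y of pointer_mid in the frame of rack between -0.132 and -0.108 m) or (horizontal distance between large_round and nest1 below 0.025 m and y of pointer_mid in the frame of rack between -0.052 and -0.028 m) or (horizontal distance between large_round and nest2 below 0.025 m and y of pointer_mid in the frame of rack between 0.028 and 0.052 m) or (horizontal distance between large_round and nest3 below 0.025 m and y of pointer_mid in the frame of rack between 0.108 and 0.132 m)) and velocity of joint pointer between -0.01 and 0.01 m/s), for 0.2 s.
At the end, for the whole second after the job is handed in: The pointer is at rest within 12 mm (along the track) of the middle of the large round sample; all four samples lie within 12 mm of where they started, at rest on cushions that are up (within 1 mm); the bystanders are within 20 mm of where they stood (((horizontal distance between large_round and nest0 below 0.025 m and y of pointer_mid in the frame of rack between -0.132 and -0.108 m) or (horizontal distance between large_round and nest1 below 0.025 m and y of pointer_mid in the frame of rack between -0.052 and -0.028 m) or (horizontal distance between large_round and nest2 below 0.025 m and y of pointer_mid in the frame of rack between 0.028 and 0.052 m) or (horizontal distance between large_round and nest3 below 0.025 m and y of pointer_mid in the frame of rack between 0.108 and 0.132 m)) and velocity of joint pointer between -0.005 and 0.005 m/s and distance of each of large_round, small_round, square, oblong from where it was at the start of the episode below 0.012 m and value of joint each of cushion0, cushion1, cushion2, cushion3 below 0.001 m and linear speed of each of large_round, small_round, square, oblong below 0.02 m/s and distance of each of vial, stain_can, brush_cup, brush, sanding_block, rocker from where it was at the start of the episode below 0.02 m); the robot touches nothing.
It fails at once if the large round sample is pressed with more than 15 N (contact force between any of the fingers, the arm and large_round above 15 N).
It fails at once if a sample is lifted by more than 10 mm, or shifted by more than 15 mm (height (world z) of any of large_round, small_round, square, oblong above 0.04 m or distance of any of large_round, small_round, square, oblong from where it was at the start of the episode above 0.015 m).
It fails at once if another sample is touched (contact force between any of the fingers, the arm and small_round above 0.3 N or contact force between any of the fingers, the arm and square above 0.3 N or contact force between any of the fingers, the arm and oblong above 0.3 N).
It fails at once if the pointer is pinched (both of its halves pressed by the fingers at once) (contact force between the fingers and pointer_c1 above 2 N and contact force between the fingers and pointer_c0 above 2 N).
It fails at once if a bystander is moved by more than 20 mm (distance of any of vial, stain_can, brush_cup, brush, sanding_block, rocker from where it was at the start of the episode above 0.02 m).
It also fails if it takes over 48 s, if anything falls off the work surface, if the arm or the gripper's body presses on something with over 40 N, if the wrist force passes 120 N, or if a joint passes its speed limit or range.

## Working session

There is one attempt and no reset: what is moved stays moved. The work goes in short steps, Python scripts to look and compute and a tool call to move; the robot and the scene stay as the last step left them, time stands still between calls to the robot, and variables do not carry over. Pictures are saved under pics/ and viewed, and the job is handed in when it is done.

Besides the shell and the picture viewer there is one more tool, called in YAML: its name, and indented under it one key for each argument. step_arm: Moves the arm, as the interface text tells. Its arguments: {"type":"object","properties":{"targets":{"type":"array"},"newtons":{"type":"number"}},"required":["targets"]}

```bash
mkdir -p pics && cat > h.py <<'E'
import numpy as np, cv2
from station import bot
def cam(n):
    c=bot.read_camera(n); return c
def save(c,f): cv2.imwrite('pics/'+f,cv2.cvtColor(c['frame'],cv2.COLOR_RGB2BGR))
def world(c):
    h,w=c['z_map'].shape; f=h/2/np.tan(np.radians(c['fov_y'])/2)
    v,u=np.mgrid[0:h,0:w]; z=c['z_map']
    P=np.stack([(u-c['cx'])/f*z,(v-c['cy'])/f*z,z],-1)
    return (P-np.array(c['t']))@np.array(c['R'])
def proj(c,X):
    h=c['z_map'].shape[0]; f=h/2/np.tan(np.radians(c['fov_y'])/2)
    p=np.array(c['R'])@np.array(X)+np.array(c['t']); return p[0]/p[2]*f+c['cx'],p[1]/p[2]*f+c['cy']
E
python3 - <<'E'
from h import *
for n in ['scene','side','wrist']:
    c=cam(n); save(c,n+'0.png'); np.savez(n+'0.npz',**c); print(n,c['fov_y'],c['cx'],c['cy'],np.round(-np.array(c['R']).T@c['t'],3))
print(bot.get_obs())
E
```

```text
scene 51.80513722701752 277.3976259065926 209.79017444258244 [1.383 0.254 0.636]
side 47.5680588512094 292.08544034380725 205.39473343685526 [ 0.096 -0.542  0.843]
wrist 70.04587588179142 278.82222764417565 210.97499602398656 [0.176 0.656 0.373]
{'t': 0.15, 'q': array([-1.29607888,  0.4776617 ,  0.02236082,  1.55620365, -0.01147999,
        1.10929846, -0.08312032]), 'joint_vel': array([ 9.62484682e-04, -1.44144214e-03,  2.37163577e-03, -4.20117506e-03,
        9.91721620e-07,  1.38761380e-03,  7.14567821e-04]), 'joint_torque': array([ 2.10734579e-03, -5.96927941e+01,  1.60975512e+00, -2.81491989e+01,
        1.26568179e-02,  6.61621685e-03, -1.12031199e-05]), 'eef_pos': array([0.25199606, 0.62574537, 0.25252354]), 'tool_rot': array([ 4.54717960e-04,  8.28715961e-01,  5.59668952e-01, -5.59999009e-04]), 'contact_force': array([ 0.51322062,  0.64890192, -0.34537085]), 'torque': array([0.01294518, 0.01807358, 0.01847302]), 'gripper_width': 1.0013615541831897}
```

View pics/scene0.png

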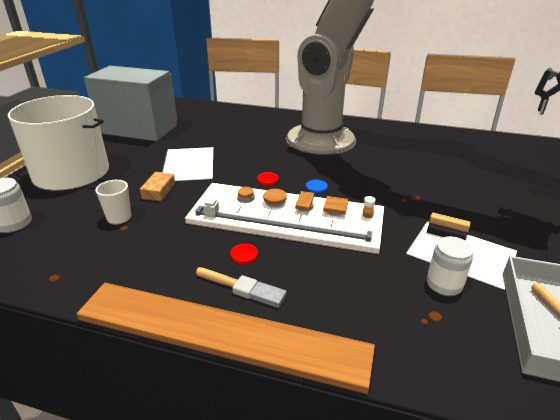

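View pics/side0.png

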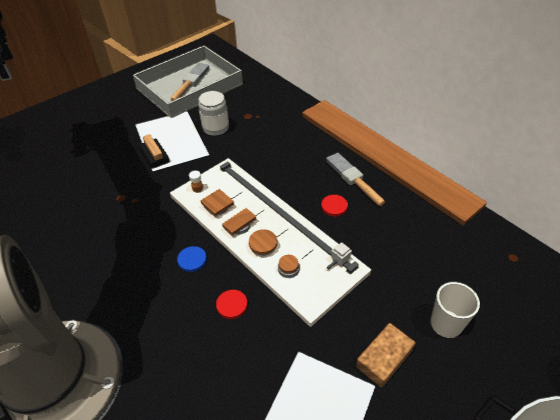

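View pics/wrist0.png

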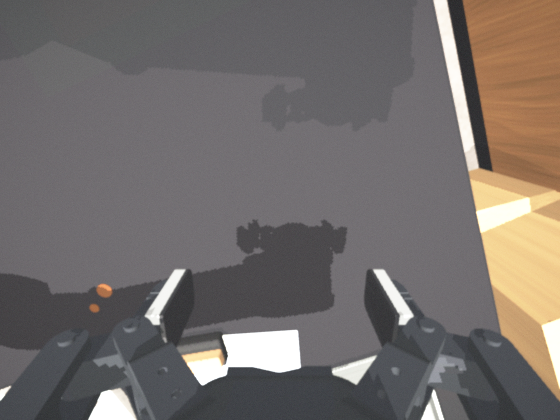

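The scene and side views agree on the layout. From the -y end, the small round is at side (289,265), the large round at (263,242), the oblong at (239,221) and the square at (217,202), with the pointer at (341,255). That would put the large round on nest1, which I'll now check by measuring.

```bash
python3 - <<'E'
from h import *
for n in ['side','scene']:
    c=dict(np.load(n+'0.npz')); W=world(c); hsv=cv2.cvtColor(c['frame'],cv2.COLOR_RGB2HSV)
    z=W[...,2]
    m=((z>0.036)&(z<0.048)&(W[...,0]>0.3)&(W[...,0]<0.9)&(abs(W[...,1])<0.5)&(hsv[...,1]>110)&(c['z_map']>0)).astype(np.uint8)
    k,l,s,ce=cv2.connectedComponentsWithStats(m)
    for i in range(1,k):
        if s[i,4]<40: continue
        p=W[l==i]; r=cv2.minAreaRect(p[:,:2].astype(np.float32)*1000)
        print(n,ce[i].round(),s[i,4],np.median(p,0).round(4),'rect',np.round(r[0],1),np.round(r[1],1),round(r[2],1))
    # rack top
    m=((z>0.012)&(z<0.024)&(hsv[...,1]<60)&(hsv[...,2]>130)&(W[...,0]>0.3)&(W[...,0]<0.95)&(abs(W[...,1])<0.45)).astype(np.uint8)
    k,l,s,ce=cv2.connectedComponentsWithStats(m)
    i=1+np.argmax(s[1:,4]); p=W[l==i]; p=p
    r=cv2.minAreaRect(p[:,:2].astype(np.float32)*1000); print('rack',np.median(p[:,2]),r)
    # pointer cap
    m=((z>0.053)&(z<0.065)&(hsv[...,1]<60)&(W[...,0]>0.4)&(W[...,0]<0.8)&(abs(W[...,1])<0.4)).astype(np.uint8)
    k,l,s,ce=cv2.connectedComponentsWithStats(m)
    for i in range(1,k):
        if s[i,4]>15:
            p=W[l==i];print('cap?',ce[i].round(),s[i,4],p.mean(0).round(4),cv2.minAreaRect(p[:,:2].astype(np.float32)*1000))
E
```

```text
side [152. 145.] 197 [0.4506 0.4006 0.0409] rect [451.5 400.9] [91.1 22.4] 79.6
side [196. 185.] 40 [0.4537 0.2032 0.0402] rect [453.9 207.3] [13.9 26.4] 41.7
side [217. 202.] 460 [0.459  0.1271 0.0415] rect [460.7 129.7] [55.5 58.1] 1.5
side [239. 221.] 423 [0.4623 0.0473 0.0413] rect [464.   48.9] [70.  38.3] 1.8
side [263. 241.] 535 [ 0.4645 -0.0314  0.0417] rect [465.2 -29.9] [61. 58.] 49.6
side [288. 263.] 275 [ 0.4678 -0.1106  0.0415] rect [ 468.3 -109.9] [40.1 39.5] 30.1
rack 0.01779127013319832 ((500.2208251953125, 13.268630981445312), (182.12799072265625, 482.9851989746094), 1.9916455745697021)
cap? [215. 117.] 97 [0.629  0.3688 0.0589] ((636.3168334960938, 373.6862487792969), (32.6278190612793, 74.09540557861328), 75.90727233886719)
cap? [196. 180.] 38 [0.4555 0.203  0.0589] ((457.0274353027344, 203.84080505371094), (12.84862232208252, 26.159900665283203), 72.64360809326172)
cap? [342. 249.] 138 [ 0.5648 -0.1677  0.0594] ((566.0204467773438, -167.653564453125), (27.371431350708008, 26.883899688720703), 1.7346036434173584)
cap? [453. 295.] 94 [ 0.6443 -0.3826  0.0592] ((641.
[... 828 characters left out ...]
8718564741326185 ((499.9376525878906, 15.1497802734375), (187.3749542236328, 479.674560546875), 1.8181711435317993)
cap? [117. 203.] 92 [ 0.642  -0.3753  0.0593] ((639.8027954101562, -374.86968994140625), (19.775997161865234, 57.46604537963867), 52.82373046875)
cap? [210. 201.] 86 [ 0.5699 -0.1599  0.0595] ((567.1114501953125, -161.69329833984375), (27.938486099243164, 29.83940887451172), 81.82686614990234)
cap? [369. 203.] 39 [0.4685 0.2154 0.0594] ((468.3094177246094, 215.55152893066406), (13.770709037780762, 25.19880485534668), 0.7206273674964905)
cap? [440. 269.] 114 [0.6689 0.3793 0.0589] ((663.1577758789062, 376.1280212402344), (55.82301330566406, 15.23963737487793), 44.06222152709961)
```

```bash
cat >> h.py <<'E'
from scipy.spatial.transform import Rotation as Rt
def rackfit():
    return np.array([0.500,0.0142]),np.radians(1.9)
def rk(x,y):
    o,a=rackfit(); return o+np.array([x*np.cos(a)-y*np.sin(a),x*np.sin(a)+y*np.cos(a)])
def need(target,yaw=None):
    o=bot.get_obs(); q=o['tool_rot']; R=Rt.from_quat([q[1],q[2],q[3],q[0]]).as_matrix()
    d=R.T@(np.array(target)-o['eef_pos'])*1000
    sp=np.degrees(np.arctan2(R[1,0],R[0,0])-rackfit()[1])
    print('t',round(o['t'],2),'pos',o['eef_pos'].round(4),'shift',d.round(1),'spin',round(sp,1),'F',o['contact_force'].round(2),'w',round(o['gripper_width'],3))
E
python3 - <<'E'
from h import *
p=rk(-35,-40); print(p)
need([.45,.35,.253]); need([p[0],p[1],.15])
E
```

```text
[-33.15455042 -41.12423988]
t 0.15 pos [0.252  0.6257 0.2525] shift [-1.818e+02  2.867e+02 -2.000e-01] spin 66.2 F [ 0.51  0.65 -0.35] w 1.001
t 0.15 pos [0.252  0.6257 0.2525] shift [-51206.4 -15393.1    174.2] spin 66.2 F [ 0.51  0.65 -0.35] w 1.001
```

```bash
sed -i 's/x\*np.cos(a)-y\*np.sin(a),x\*np.sin(a)+y\*np.cos(a)\])/x*np.cos(a)-y*np.sin(a),x*np.sin(a)+y*np.cos(a)])\/1000/' h.py && python3 -c "
from h import *
p=rk(-35,-40);print(p);need([*p,.2])"
```

```text
[ 0.46634545 -0.02693844]
t 0.15 pos [0.252  0.6257 0.2525] shift [-525.3  442.6   53.3] spin 66.2 F [ 0.51  0.65 -0.35] w 1.001
```

step_arm:
  targets:
    - [-20, 32, 0, 4, 0.3]
    - [-41, 65, 0, 8, 0.6]
    - [-61, 96, 0, 12, 1]
    - [-81, 128, 0, 15, 1]
    - [-101, 160, 0, 18, 1]
    - [-122, 192, 0, 22, 1]
    - [-142, 224, 0, 26, 1]
    - [-162, 256, 0, 30, 1]
    - [-182, 287, 0, 33, 1]
    - [-213, 301, 0, 36, 1]
    - [-244, 315, 0, 39, 1]
    - [-275, 329, 0, 42, 1]
    - [-306, 343, 0, 45, 1]
    - [-337, 357, 0, 48, 1]
    - [-368, 371, 0, 51, 1]
    - [-399, 385, 0, 54, 1]
    - [-430, 399, 0, 57, 1]
    - [-461, 413, 0, 60, 1]
    - [-493, 428, 0, 63, 1]
    - [-526, 443, 0, 66, 1]
  newtons: 30

```text
t: 1.82
eef_pos: [0.4662, -0.0286, 0.2534]
tool_rot: [-0.0, 1.0, 0.017, 0.0]
contact_force: [0.8, 0.5, -0.3]
gripper_width: -0.001
```

```bash
python3 - <<'E'
from h import *
c=cam('wrist'); save(c,'wrist1.png'); np.savez('wrist1.npz',**c); W=world(c); hsv=cv2.cvtColor(c['frame'],cv2.COLOR_RGB2HSV)
z=W[...,2]
for nm,m in [('samp',(z>0.036)&(z<0.048)&(hsv[...,1]>110)),('cap',(z>0.055)&(z<0.065)&(hsv[...,1]<80)),('rack',(z>0.012)&(z<0.024)&(hsv[...,1]<60)&(hsv[...,2]>130))]:
    m=(m&(W[...,0]>.35)&(W[...,0]<.65)).astype(np.uint8)
    k,l,s,ce=cv2.connectedComponentsWithStats(m)
    for i in range(1,k):
        if s[i,4]<80: continue
        p=W[l==i]; r=cv2.minAreaRect(p[:,:2].astype(np.float32)*1000)
        print(nm,ce[i].round(),s[i,4],np.median(p,0).round(4),'rect',np.round(r[0],1),np.round(r[1],1),round(r[2],1))
need([*rk(-35,-40),.07])
E
```

```text
samp [279.  27.] 3134 [0.4617 0.1292 0.0419] rect [461.7 128.6] [54.8 47.2] 1.8
samp [279. 110.] 2265 [0.4645 0.0532 0.042 ] rect [464.5  52.8] [68.5 34.1] 2.0
samp [279. 183.] 2142 [ 0.4668 -0.0254  0.042 ] rect [466.9 -26.1] [59.2 59.9] 30.4
samp [279. 244.] 690 [ 0.4695 -0.1016  0.0419] rect [ 469.6 -100.7] [39.2 31.5] 1.1
cap [356. 296.] 331 [ 0.5662 -0.1585  0.0603] rect [ 565.7 -162.2] [24.  24.7] 1.7
rack [300. 139.] 24718 [0.5039 0.0227 0.018 ] rect [483.4 -27. ] [143.5 374. ] 1.9
rack [378. 133.] 4975 [0.5789 0.0367 0.018 ] rect [579.8 -23.5] [ 23.6 373.5] 2.0
t 1.87 pos [ 0.466  -0.0364  0.2537] shift [  0.4 -10.  183.7] spin -0.6 F [-0.81 -7.01  0.27] w 0.002
```

View pics/wrist1.png

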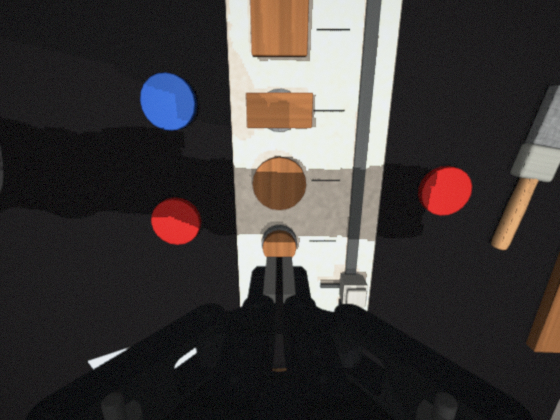

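The wrist view shows the large round at (279,183), which comes out at (467, -26) mm. That matches nest1 of the rack fit to about 1 mm. The pointer cap is at (356,296), or rack y ≈ -179 mm. The arm was still settling in that reading, so I'll let it settle before I descend.

step_arm:
  targets:
    - [0, 0, 0, 0, 1]
    - [0, 0, 0, 0, 1]
    - [0, 0, 0, 0, 1]
    - [0, 0, 0, 0, 1]
    - [0, 0, 0, 0, 1]
    - [0, 0, 0, 0, 1]

```text
t: 2.37
eef_pos: [0.4666, -0.0263, 0.2532]
tool_rot: [-0.0, 1.0, 0.019, -0.0]
contact_force: [0.9, -0.1, 0.1]
gripper_width: 0.0
```

```bash
python3 -c "
from h import *
need([*rk(-35,-40),.07])"
```

```text
t 2.37 pos [ 0.4666 -0.0263  0.2532] shift [ -0.3   0.7 183.2] spin 0.3 F [ 0.91 -0.1   0.08] w 0.0
```

step_arm:
  targets:
    - [0, 0, 10, 0, 1]
    - [0, 0, 30, 0, 1]
    - [0, 0, 50, 0, 1]
    - [0, 0, 70, 0, 1]
    - [0, 0, 90, 0, 1]
    - [0, 0, 110, 0, 1]
    - [0, 0, 130, 0, 1]
    - [0, 0, 145, 0, 1]
    - [0, 0, 158, 0, 1]
    - [0, 0, 166, 0, 1]
    - [0, 0, 172, 0, 1]
    - [0, 0, 175, 0, 1]
    - [0, 0, 176, 0, 1]
    - [0, 0, 176, 0, 1]
    - [0, 0, 176, 0, 1]
    - [0, 0, 176, 0, 1]

```text
t: 3.7
eef_pos: [0.467, -0.0272, 0.0778]
tool_rot: [-0.0, 1.0, 0.018, 0.001]
contact_force: [0.1, -0.3, 0.3]
gripper_width: -0.001
```

```bash
python3 -c "
from h import *
print(bot.tip_reach)
need([*rk(-35,-40),.064])
for n in ['side','scene']: save(cam(n),n+'2.png')"
```

```text
0.022
t 3.7 pos [ 0.467  -0.0272  0.0778] shift [-0.7 -0.3 13.8] spin 0.2 F [ 0.11 -0.34  0.32] w -0.001
```

View pics/side2.png

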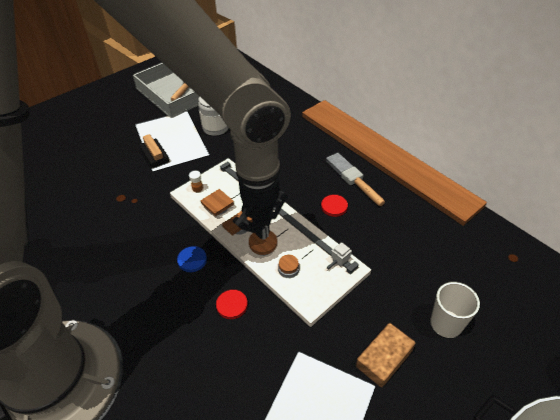

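The side view shows the fingertips just above the disc at (263,240), with the neighbouring samples clear. Contact should come about 14 mm lower, so I'll go down slowly in small steps.

step_arm:
  targets:
    - [0, 0, 3, 0, 1]
    - [0, 0, 6, 0, 1]
    - [0, 0, 9, 0, 1]
    - [0, 0, 11, 0, 1]
    - [0, 0, 13, 0, 1]
    - [0, 0, 14, 0, 1]
    - [0, 0, 15, 0, 1]
    - [0, 0, 16, 0, 1]
    - [0, 0, 16, 0, 1]
    - [0, 0, 16, 0, 1]

```text
t: 4.63
eef_pos: [0.4664, -0.0273, 0.0613]
tool_rot: [-0.0, 1.0, 0.018, -0.0]
contact_force: [-1.4, 0.1, 1.6]
gripper_width: 0.003
```

```bash
python3 -c "
from h import *
need([*rk(-35,-40),.064])"
```

```text
t 4.63 pos [ 0.4664 -0.0273  0.0613] shift [-0.1 -0.3 -2.7] spin 0.2 F [-1.4   0.07  1.6 ] w 0.003
```

step_arm:
  targets:
    - [0, 0, 0.5, 0, 1]
    - [0, 0, 1, 0, 1]
    - [0, 0, 1, 0, 1]
    - [0, 0, 1, 0, 1]
    - [0, 0, 1, 0, 1]
    - [0, 0, 1, 0, 1]
    - [0, 0, 1, 0, 1]
    - [0, 0, 1, 0, 1]

```text
t: 5.3
eef_pos: [0.4664, -0.0273, 0.0603]
tool_rot: [-0.0, 1.0, 0.018, -0.0]
contact_force: [-2.2, 1.5, 3.2]
gripper_width: 0.0
```

```bash
python3 -c "
from h import *
need([*rk(-35,-40),.064])
c=cam('scene'); save(c,'scene3.png'); W=world(c); hsv=cv2.cvtColor(c['frame'],cv2.COLOR_RGB2HSV)
m=(W[...,2]>.03)&(W[...,2]<.048)&(hsv[...,1]>110)&(abs(W[...,0]-.4665)<.03)&(abs(W[...,1]+.027)<.03)
print(m.sum(),np.percentile(W[m][:,2],[10,50,75,90]))
c=cam('side'); W=world(c); hsv=cv2.cvtColor(c['frame'],cv2.COLOR_RGB2HSV)
m=(W[...,2]>.03)&(W[...,2]<.048)&(hsv[...,1]>110)&(abs(W[...,0]-.4665)<.03)&(abs(W[...,1]+.027)<.03)
print(m.sum(),np.percentile(W[m][:,2],[10,50,75,90]))
need([*rk(-35,-40),.064])
"
```

```text
t 5.3 pos [ 0.4664 -0.0273  0.0603] shift [-0.1 -0.3 -3.7] spin 0.2 F [-2.18  1.53  3.24] w 0.0
191 [0.03293045 0.03850236 0.03954592 0.04034116]
336 [0.03526859 0.037637   0.03874238 0.03980357]
t 5.4 pos [ 0.4665 -0.0273  0.0603] shift [-0.1 -0.3 -3.7] spin 0.2 F [-1.86 -0.28  2.77] w -0.001
```

The wrist force is about 3 N. Both cameras put the disc top at about 38.5 mm and the fingertip height gives 38.3 mm, so it has sunk 3 to 4 mm, held for more than 0.6 s. I'll withdraw straight up.

step_arm:
  targets:
    - [0, 0, -1, 0, 1]
    - [0, 0, -3, 0, 1]
    - [0, 0, -6, 0, 1]
    - [0, 0, -12, 0, 1]
    - [0, 0, -22, 0, 1]
    - [0, 0, -35, 0, 1]
    - [0, 0, -50, 0, 1]
    - [0, 0, -60, 0, 1]
    - [0, 0, -65, 0, 1]
    - [0, 0, -65, 0, 1]
    - [0, 0, -65, 0, 1]

```text
t: 6.32
eef_pos: [0.4667, -0.027, 0.1254]
tool_rot: [-0.0, 1.0, 0.018, 0.0]
contact_force: [-1.0, -0.3, -0.7]
gripper_width: 0.003
```

```bash
python3 - <<'E'
from h import *
c=cam('side'); save(c,'side4.png')
for n in ['side','scene']:
    c=cam(n); W=world(c); hsv=cv2.cvtColor(c['frame'],cv2.COLOR_RGB2HSV)
    z=W[...,2]
    m=((z>0.036)&(z<0.048)&(W[...,0]>0.4)&(W[...,0]<0.52)&(abs(W[...,1])<0.2)&(hsv[...,1]>110)).astype(np.uint8)
    k,l,s,ce=cv2.connectedComponentsWithStats(m)
    for i in range(1,k):
        if s[i,4]<40: continue
        p=W[l==i]; r=cv2.minAreaRect(p[:,:2].astype(np.float32)*1000)
        print(n,s[i,4],np.median(p,0).round(4),'rect',np.round(r[0],1),np.round(r[1],1))
for y in (-226,-212,-40): print(y,rk(60,y)); need([*rk(60,y),.064])
E
```

```text
side 450 [0.4587 0.1284 0.0414] rect [460.6 129.8] [55.6 59. ]
side 347 [0.4551 0.0463 0.0414] rect [459.5  48.8] [62.1 36.4]
side 537 [ 0.4647 -0.0315  0.0416] rect [465.7 -29.7] [60.  57.9]
side 277 [ 0.4678 -0.1107  0.0417] rect [ 468.4 -110. ] [39.9 40.7]
scene 126 [ 0.476  -0.1027  0.0425] rect [ 472.4 -105.5] [40.9 37.1]
scene 268 [ 0.4743 -0.0239  0.0425] rect [466.2 -23.4] [57.  64.6]
scene 231 [0.4716 0.0551 0.0426] rect [465.9  54.3] [73.5 35.5]
scene 305 [0.4675 0.1344 0.0425] rect [461.4 134.2] [60.9 54.7]
-226 [ 0.56746008 -0.20968644]
t 6.47 pos [ 0.4661 -0.0272  0.1247] shift [ 94.8 186.   60.6] spin 0.2 F [ 0.39 -0.13  0.44] w -0.001
-212 [ 0.56699591 -0.19569414]
t 6.47 pos [ 0.4661 -0.0272  0.1247] shift [ 94.8 172.   60.6] spin 0.2 F [ 0.39 -0.13  0.44] w -0.001
-40 [ 0.56129322 -0.0237887 ]
t 6.47 pos [ 0.4661 -0.0272  0.1247] shift [95.3  0.  60.6] spin 0.2 F [ 0.39 -0.13  0.44] w -0.001
```

View pics/side4.png

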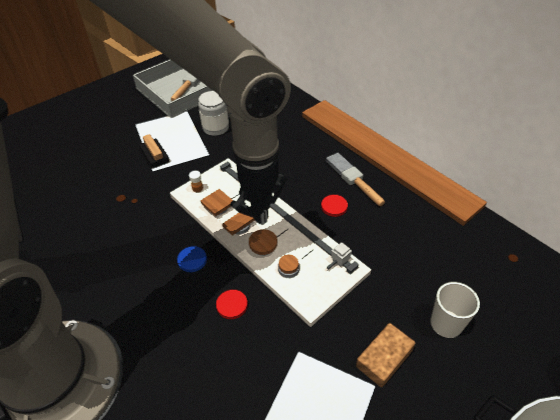

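The disc is back up at 42 mm and hasn't shifted. Next I'll move the shut fingers behind the pointer, on its -y side, still at this height.

step_arm:
  targets:
    - [5, 10, 0, 0, 1]
    - [15, 30, 0, 0, 1]
    - [28, 55, 0, 0, 1]
    - [41, 80, 0, 0, 1]
    - [54, 105, 0, 0, 1]
    - [67, 130, 0, 0, 1]
    - [78, 152, 0, 0, 1]
    - [86, 168, 0, 0, 1]
    - [91, 179, 0, 0, 1]
    - [94, 185, 0, 0, 1]
    - [95, 187, 0, 0, 1]
    - [95, 187, 0, 0, 1]
    - [95, 187, 0, 0, 1]
    - [95, 187, 0, 0, 1]
    - [95, 187, 0, 0, 1]

```text
t: 7.72
eef_pos: [0.5681, -0.2096, 0.1253]
tool_rot: [-0.0, 1.0, 0.019, -0.0]
contact_force: [-0.2, -0.4, 1.3]
gripper_width: -0.003
```

```bash
python3 - <<'E'
from h import *
need([*rk(60,-226),.062])
c=cam('wrist'); save(c,'wrist5.png'); W=world(c); z=W[...,2]
m=((z>0.057)&(z<0.063)&(W[...,0]>.53)&(W[...,0]<.6)&(W[...,1]>-.2)&(W[...,1]<-.12)); p=W[m]
print(m.sum(),p.min(0),p.max(0))
c=cam('side'); save(c,'side5.png')
E
```

```text
t 7.72 pos [ 0.5681 -0.2096  0.1253] shift [-0.6  0.2 63.3] spin 0.2 F [-0.18 -0.36  1.3 ] w -0.003
1427 [ 0.55420492 -0.17487517  0.0574211 ] [ 0.57829513 -0.15072806  0.06284302]
```

View pics/wrist5.png

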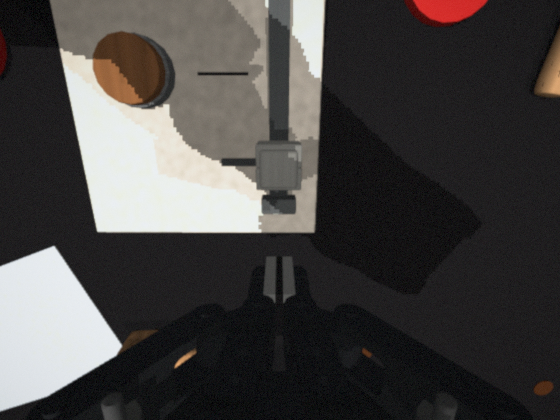

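View pics/side5.png

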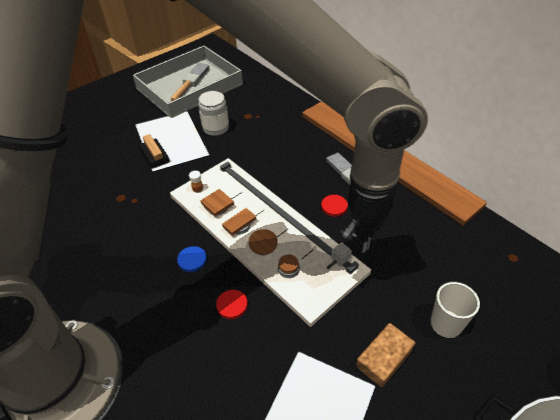

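The wrist view shows the pointer cap at (278,165), measured as (566, -163) mm, with the end stop at (278,204). The fingers are behind both and lined up with the track. I'll lower until the tips are about 40 mm up, which clears the 32 mm end stop.

step_arm:
  targets:
    - [0, 0, 4, 0, 1]
    - [0, 0, 12, 0, 1]
    - [0, 0, 22, 0, 1]
    - [0, 0, 32, 0, 1]
    - [0, 0, 42, 0, 1]
    - [0, 0, 51, 0, 1]
    - [0, 0, 57, 0, 1]
    - [0, 0, 61, 0, 1]
    - [0, 0, 63, 0, 1]
    - [0, 0, 63, 0, 1]
    - [0, 0, 63, 0, 1]

```text
t: 8.73
eef_pos: [0.5684, -0.2109, 0.0625]
tool_rot: [0.0, 1.0, 0.018, 0.0]
contact_force: [0.0, 0.4, -0.6]
gripper_width: 0.001
```

```bash
python3 - <<'E'
from h import *
need([*rk(60,-66),.062])
c=cam('scene'); save(c,'scene6.png'); cv2.imwrite('pics/scene6z.png',cv2.resize(c['frame'][150:260,150:300,::-1],None,fx=5,fy=5))
E
```

```text
t 8.73 pos [ 0.5684 -0.2109  0.0625] shift [  -0.5 -161.2    0.5] spin 0.2 F [ 0.03  0.42 -0.58] w 0.001
```

View pics/scene6z.png

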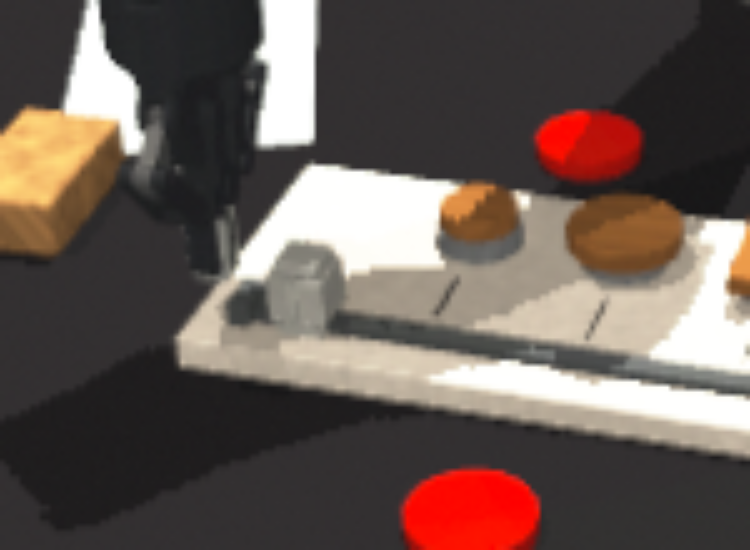

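The zoomed scene view shows the fingertips at (215,270) behind the pointer block at (305,285), clear of the end stop. I'll start a slow push.

step_arm:
  targets:
    - [0, -3, 0, 0, 1]
    - [0, -7, 0, 0, 1]
    - [0, -11, 0, 0, 1]
    - [0, -14, 0, 0, 1]
    - [0, -17, 0, 0, 1]
    - [0, -20, 0, 0, 1]
    - [0, -23, 0, 0, 1]
    - [0, -26, 0, 0, 1]
    - [0, -30, 0, 0, 1]
    - [0, -34, 0, 0, 1]
    - [0, -38, 0, 0, 1]
    - [0, -42, 0, 0, 1]
    - [0, -46, 0, 0, 1]
    - [0, -50, 0, 0, 1]
    - [0, -54, 0, 0, 1]
    - [0, -58, 0, 0, 1]
    - [0, -61, 0, 0, 1]
    - [0, -63, 0, 0, 1]
    - [0, -64, 0, 0, 1]
    - [0, -64, 0, 0, 1]

```text
t: 10.45
eef_pos: [0.5659, -0.1462, 0.0623]
tool_rot: [-0.0, 1.0, 0.018, -0.0]
contact_force: [-0.9, -0.2, 0.1]
gripper_width: 0.001
```

```bash
cat >> h.py <<'E'
def ptr(c,tag):
    W=world(c); z=W[...,2]; hsv=cv2.cvtColor(c['frame'],cv2.COLOR_RGB2HSV)
    o,a=rackfit(); d=(W[...,:2]-o)*1000; x=d[...,0]*np.cos(a)+d[...,1]*np.sin(a); y=-d[...,0]*np.sin(a)+d[...,1]*np.cos(a)
    m=(z>0.056)&(z<0.064)&(abs(x-60)<22)&(abs(y)<230)&(hsv[...,2]>55)
    print(tag,m.sum(),'x',np.percentile(x[m],[2,50,98]).round(1),'y',np.percentile(y[m],[2,50,98]).round(1),'edge y',y[m].max().round(1))
E
python3 - <<'E'
from h import *
need([*rk(60,-66),.062])
for n in ['scene','wrist','side']:
    c=cam(n); save(c,n+'7.png'); ptr(c,n)
E
```

```text
t 10.45 pos [ 0.5659 -0.1462  0.0623] shift [ -0.2 -96.5   0.3] spin 0.2 F [-0.86 -0.2   0.08] w 0.001
scene 80 x [49.5 64.2 73.3] y [-155.2 -136.3 -123.5] edge y -122.6
wrist 2865 x [49.  60.4 71.8] y [-151.9 -135.9 -124.6] edge y -124.0
side 10 x [53.8 58.  67.5] y [-176.6 -174.  -132.5] edge y -132.4
```

View pics/wrist7.png

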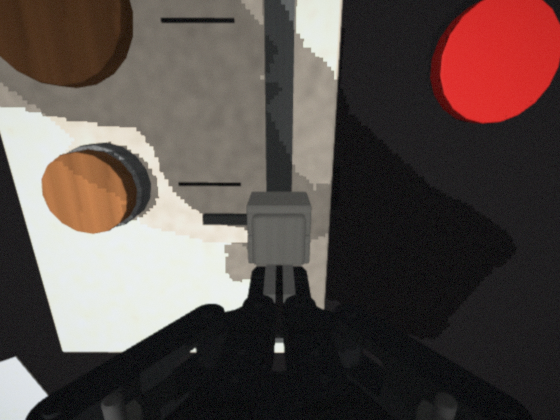

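The pointer is moving well. Its cap front is at rack y = -124 mm, so its middle is at -136 mm, 26.5 mm ahead of the TCP as expected. It needs about 96 mm more to reach -40.

step_arm:
  targets:
    - [0, -2, 0, 0, 1]
    - [0, -6, 0, 0, 1]
    - [0, -11, 0, 0, 1]
    - [0, -17, 0, 0, 1]
    - [0, -23, 0, 0, 1]
    - [0, -29, 0, 0, 1]
    - [0, -35, 0, 0, 1]
    - [0, -41, 0, 0, 1]
    - [0, -47, 0, 0, 1]
    - [0, -53, 0, 0, 1]
    - [0, -59, 0, 0, 1]
    - [0, -65, 0, 0, 1]
    - [0, -71, 0, 0, 1]
    - [0, -77, 0, 0, 1]
    - [0, -82, 0, 0, 1]
    - [0, -87, 0, 0, 1]
    - [0, -90, 0, 0, 1]
    - [0, -93, 0, 0, 1]
    - [0, -95, 0, 0, 1]
    - [0, -95, 0, 0, 1]

```text
t: 12.27
eef_pos: [0.5627, -0.0512, 0.0623]
tool_rot: [-0.0, 1.0, 0.018, 0.0]
contact_force: [0.6, -0.8, -1.0]
gripper_width: -0.002
```

step_arm:
  targets:
    - [0, 0, 0, 0, 1]
    - [0, 0, 0, 0, 1]
    - [0, 0, 0, 0, 1]

```text
t: 12.52
eef_pos: [0.5628, -0.0517, 0.0624]
tool_rot: [-0.0, 1.0, 0.018, 0.0]
contact_force: [1.1, -0.0, -0.8]
gripper_width: 0.001
```

```bash
python3 - <<'E'
from h import *
need([*rk(60,-66),.062])
for n in ['scene','wrist']:
    c=cam(n); save(c,n+'8.png'); ptr(c,n)
E
```

```text
t 12.52 pos [ 0.5628 -0.0517  0.0624] shift [-0.6 -2.   0.4] spin 0.2 F [ 1.15 -0.01 -0.78] w 0.001
scene 85 x [49.  63.8 73.4] y [-77.8 -42.2 -28.6] edge y -28.3
wrist 2853 x [49.  60.2 71.7] y [-57.4 -40.6 -29.5] edge y -28.9
```

View pics/wrist8.png

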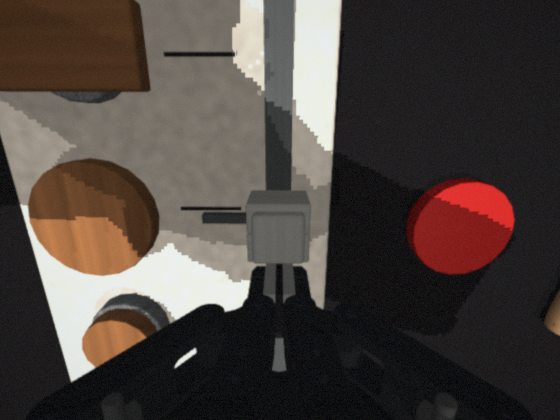

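The pointer's tongue at (222,217) looks slightly short of the index line at row 208. I'll measure both directly, along with the disc centre.

```bash
python3 - <<'E'
from h import *
c=cam('wrist'); W=world(c)
o,a=rackfit(); d=(W[...,:2]-o)*1000; x=d[...,0]*np.cos(a)+d[...,1]*np.sin(a); y=-d[...,0]*np.sin(a)+d[...,1]*np.cos(a)
for r in range(202,226,2): print(r,[(round(float(y[r,u]),1),round(float(W[r,u,2]*1000),1),int(c['frame'][r,u].mean())) for u in (192,215,225)])
hsv=cv2.cvtColor(c['frame'],cv2.COLOR_RGB2HSV)
m=(abs(W[...,2]-.042)<.003)&(hsv[...,1]>110)&(abs(y+40)<35)
r=cv2.minEnclosingCircle(np.stack([x[m],y[m]],-1).astype(np.float32)); print('disc',r)
m=(abs(W[...,2]-.0605)<.003)&(abs(x-60)<14)&(abs(y+40)<30); m[252:]=0
print(y[m].min(),y[m].max())
E
```

```text
202 [(-36.5, 18.5, 116), (-36.4, 18.4, 115), (-36.5, 18.3, 120)]
204 [(-37.7, 18.2, 116), (-37.6, 18.6, 115), (-37.8, 18.0, 118)]
206 [(-39.1, 17.8, 83), (-38.7, 19.0, 83), (-39.0, 17.8, 83)]
208 [(-40.2, 18.3, 19), (-39.9, 18.8, 14), (-40.4, 17.4, 25)]
210 [(-41.3, 18.5, 83), (-41.3, 18.3, 78), (-41.4, 18.0, 84)]
212 [(-42.4, 19.0, 114), (-39.1, 28.4, 56), (-39.3, 27.7, 62)]
214 [(-44.3, 17.0, 116), (-39.2, 31.5, 35), (-39.1, 31.7, 35)]
216 [(-44.8, 19.0, 117), (-39.8, 32.8, 45), (-40.2, 31.8, 42)]
218 [(-46.4, 18.1, 116), (-41.3, 31.8, 42), (-40.9, 32.9, 44)]
220 [(-47.5, 18.4, 116), (-42.3, 32.2, 44), (-42.1, 32.9, 41)]
222 [(-48.9, 18.1, 116), (-43.6, 31.9, 47), (13.9, 183.1, 49)]
224 [(-50.4, 17.4, 113), (-49.7, 19.0, 107), (-50.2, 17.7, 105)]
disc ((-34.099090576171875, -39.86653518676758), 31.267616271972656)
-47.30021807959062 -29.01866551192109
```

The index line is at rack y -40.2, the tongue at -41.3 and the disc centre at -39.9. That is about 1 mm apart, so the offset I saw was parallax. I'll back off along the track and then go up.

step_arm:
  targets:
    - [0, 2, 0, 0, 1]
    - [0, 6, 0, 0, 1]
    - [0, 12, 0, 0, 1]
    - [0, 18, 0, 0, 1]
    - [0, 20, 0, 0, 1]
    - [0, 20, 0, 0, 1]
    - [0, 20, -10, 0, 1]
    - [0, 20, -30, 0, 1]
    - [0, 20, -55, 0, 1]
    - [0, 20, -80, 0, 1]
    - [0, 20, -105, 0, 1]
    - [0, 20, -125, 0, 1]
    - [0, 20, -138, 0, 1]
    - [0, 20, -140, 0, 1]
    - [0, 20, -140, 0, 1]
    - [0, 20, -140, 0, 1]
    - [0, 20, -140, 0, 1]
    - [0, 20, -140, 0, 1]

```text
t: 14.17
eef_pos: [0.5626, -0.0717, 0.2012]
tool_rot: [0.0, 1.0, 0.018, -0.001]
contact_force: [-0.1, -0.8, 0.2]
gripper_width: -0.001
```

```bash
python3 - <<'E'
from h import *
need([*rk(60,-66),.062])
for n in ['scene','wrist','side']:
    c=cam(n); save(c,n+'9.png'); ptr(c,n)
    W=world(c); hsv=cv2.cvtColor(c['frame'],cv2.COLOR_RGB2HSV); z=W[...,2]
    m=((z>0.036)&(z<0.048)&(W[...,0]>0.4)&(W[...,0]<0.52)&(abs(W[...,1])<0.2)&(hsv[...,1]>110)).astype(np.uint8)
    k,l,s,ce=cv2.connectedComponentsWithStats(m)
    for i in range(1,k):
        if s[i,4]<60: continue
        p=W[l==i]; r=cv2.minAreaRect(p[:,:2].astype(np.float32)*1000)
        print(n,s[i,4],np.median(p,0).round(4),'rect',np.round(r[0],1),np.round(r[1],1))
E
```

```text
t 14.17 pos [ 0.5626 -0.0717  0.2012] shift [  0.7 -21.9 139.2] spin 0.2 F [-0.11 -0.84  0.25] w -0.001
scene 71 x [50.6 63.7 74. ] y [-51.  -40.3 -28.5] edge y -28.3
scene 122 [ 0.4739 -0.1029  0.0427] rect [ 472.3 -104.6] [40.4 37.2]
scene 268 [ 0.4732 -0.0237  0.0427] rect [469.1 -26.4] [60.2 57.7]
scene 227 [0.4712 0.0548 0.0426] rect [464.7  54.2] [73.6 35.4]
scene 305 [0.4666 0.1344 0.0426] rect [460.7 134.3] [62.3 54.7]
wrist 761 x [48.8 60.1 71.4] y [-53.  -40.7 -29.8] edge y -29.6
wrist 3912 [0.4651 0.0528 0.042 ] rect [464.5  52.7] [69.4 35.3]
wrist 3452 [ 0.4682 -0.0255  0.042 ] rect [467.8 -26.9] [59.8 59.3]
wrist 1238 [ 0.4708 -0.1051  0.0419] rect [ 470.5 -106.1] [40.3 39.5]
side 98 x [48.4 59.2 71. ] y [-56.3 -45.1 -32.9] edge y -32.3
side 465 [0.459  0.1274 0.0414] rect [460.2 128.9] [55.7 57.8]
side 427 [0.4626 0.0477 0.0414] rect [463.7  50.5] [69.8 39.5]
side 539 [ 0.4651 -0.0312  0.0416] rect [465.8 -29.6] [61.8 57.8]
side 275 [ 0.4678 -0.1109  0.0418] rect [ 468.4 -110.5] [40.7 38.5]
```

View pics/side9.png

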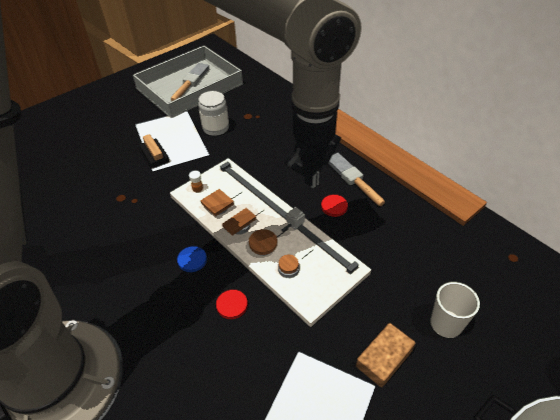

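View pics/wrist9.png

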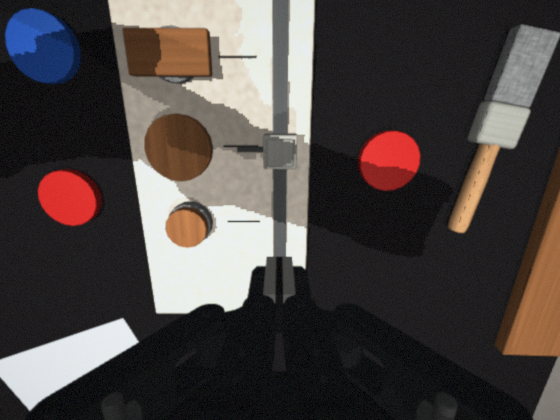

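In the wrist view the pointer at (280,150) lines up with the index line and the large round at (178,147). All the samples and bystanders are where they started, and the arm is clear of everything.

```bash
python3 -c "
from station import bot
print(bot.hand_in())"
```

```text
the job is handed in; nothing more can be done
None
```

I did the touch test on the large round sample and slid the pointer to its middle, then handed the job in at about 14 s. No verdict was reported.

- **Touch:** The large round sample was on cushion 1 (rack y = -40 mm). I pressed its top with the shut fingertips at about 3 N, so it sank about 3.5 mm, and held for over 0.6 s. After I withdrew, its top was back at 42 mm and it had not shifted beyond measuring noise.
- **Pointer:** I pushed it from behind with the shut fingers, without pinching, then backed off and lifted clear. Measured before I backed off, the index line was at rack y -40.2 mm, the pointer's tongue at -41.3 and the disc centre at -39.9.
- **Last checks:** The wrist and scene cameras put the pointer at about -40.5 mm. The side camera read -45 mm, but it also puts the samples about 2–3 mm towards -y, so relative to the disc it agrees to about 2 mm. All four samples were where they started, on raised cushions. The bystanders were only checked by eye and looked unmoved. The gripper touched nothing.

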